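Steady a rocking tube roller mixer with a wedge shim

TASK

The tube roller mixer rocks because the rubber pad of its near right foot is missing. Without gripping or lifting anything, push the orange wedge shim along the table with your fingertips, thin end first, under that bare foot until it is wedged tight and the mixer stands level, then let go of the shim. Then press down with the fingertips, at about 10 N, on the top of the mixer's right end cheek directly above that foot to prove that it no longer rocks, and finish while still holding this press; do not shove the mixer along the table, knock its tubes off or disturb the other things.

Things in the scene. Friction and masses are not known exactly. Their poses are not given: they have to be found in the camera images.
- mixer: White tube roller mixer, loose, 2.2 kg, 150 mm deep (own x), 290 mm long (own y), 84 mm high. Origin: centre of its footprint at table height; x points away from its front panel (x = -75 mm, faces the robot), y to its left end, z up. Housing 14 to 50 mm above the table; end cheeks (28 mm thick) up to 84 mm; right end face at y = -145 mm. Pressed at the near right corner it rocks by 0.07 rad.
- short_foot (a point): Middle of the lower face of the bare steel foot, near right, at mixer x = -52, y = -118 mm: a disc of 18 mm diameter that hangs 7 mm above the table. The other three feet have black rubber pads and stand on the table. Left alone the mixer stands level on those three; a press of 4 to 8 N on this corner makes this foot drop to the table.
- test_corner (a point): The place to press: on the flat top of the right end cheek above the bare foot, 84 mm above the table, at mixer x = -52, y = -131 mm (14 mm in from the right end face, 23 mm from the front face). The rollers, lower by 6 mm, begin 19 mm from it towards the left.
- shim: Loose orange plastic wedge shim, 0.06 kg, flat on the table: 110 mm long (own x), 40 mm wide (own y); thin end at x = +55 mm (2 mm thick), even slope to 18 mm at x = -55 mm. Origin: centre of its underside; centre of mass 15 mm nearer the thick end. It starts right of the mixer, its x axis within 0.25 rad of the mixer's y. It slides with under 1 N; 4 to 8 N wedges it, and friction then keeps it in.
- shim_heel (a point): Middle of the shim's flat upright heel face (thick end, 40 mm wide, 18 mm high), 9 mm above the table: push here. The slope first meets the edge of the bare foot when this point is about 85 mm (level distance) from the foot's centre; from there the push rises steeply within a few mm. Much harder pushing drags the mixer along.
- tube_red: Capped sample tube, red cap, 94 mm long, 16 mm diameter, lying loose in a groove between two of the four rollers. Origin: centre of its bottom end; own z along the tube to the cap. Must stay on the mixer.
- tube_blue: Capped sample tube, blue cap, 94 mm long, 16 mm diameter, lying loose in a groove between two of the four rollers. Origin: centre of its bottom end; own z along the tube to the cap. Must stay on the mixer.
- timer: White digital timer, 60 x 64 x 18 mm, a bystander beyond the shim; origin: centre of its underside. Leave alone.
- marker_blue: Blue felt marker lying flat, 15 x 138 x 12 mm (long side along own y), a bystander at the table's near edge, in front of the mixer; origin: centre of the underside. Leave alone.
Not all that is in view belongs to the job. Of the things that look like the shim, the larger one is meant.

How it is judged:
By the outcome, as a careful person would: the job done as asked, in the order asked, and still so for the second after the job is handed in, while the arm keeps its last pose, push and grip.
It also fails if it takes over 51 s, if anything falls off the work surface, if the arm or the gripper's body presses on something with over 40 N, if the wrist force passes 120 N, or if a joint passes its speed limit or range.

ROBOT

A 6-joint arm with a two-finger parallel gripper is mounted at the origin on a cart in front of the work surface, level with it; the furniture and walls round the work are solid. World frame = base frame: x ahead of the robot, y to its left, z up, the work surface at z = 0. Lengths are in m, angles in degrees, forces in N, time in s.
With the tool pointing down it reaches from about 0.325 to 0.85 m from the base axis. Payload 15.5 kg.
Tool frame: the origin (TCP) lies midway between the tips of the shut fingers; the grasp point (between the pads) lies 19 mm behind it; y points along the fingers, x is the direction in which the jaws open and shut, and the axes are right-handed (so a half turn about y gives the same grasp; the last joint's range is limited). The gripper opens to 91 mm and grips with 3 to 60 N. Pads are 32 mm wide; open, the fingers measure 118 mm over their backs; the gripper's body (76 mm by 178 mm) begins 60 mm behind the grasp point.
Start: joints at [-73.596, 28.281, 77.091, -0, 74.628, -5.472], TCP at [0.233, -0.58, 0.176] pointing down, gripper open.
Joint ranges: [-166.48, 166.48], [-47.26, 123.95], [12.59, 153.08], [-70.14, 250.14], [6.76, 159.57], [-176.63, 176.63]. Speed limits (degrees/s): [108.29, 108.29, 147.25, 172.46, 172.46, 172.46].

INTERFACE

Orientations are given as a 3x3 rotation matrix whose columns are the frame's x, y, z axes.
In Python, from bench import ctrl gives the robot as it stands. The module is installed in compiled form; this text tells all that it offers. Calls block until the motion is done:
- ctrl.goto(position, orientation): joint-space move of the TCP to a pose.
- ctrl.move_l(position, vel=0.15, ori=None, contact_N=None): straight line of the TCP; ori=None keeps the orientation; vel is the mean speed in m/s. With contact_N (N) it stops when the force on the tool has changed by that much, and returns True; else False.
- ctrl.movej(angles): joint-space move.
- ctrl.command_gripper(opening): opening from 0.0 (shut) to 1.0 (fully open); the grip force is fixed at half the most; returns when the fingers have stopped.
- ctrl.sleep(seconds).
- ctrl.ik(position, orientation): joint angles nearest the present ones, or None.
- ctrl.read_camera(name): name is "scene" or "top" or "wrist"; returns the picture (420x560x3 uint8, blue, green, red); there is no depth.
- ctrl.camera_params(name): a dict with "fx", "fy", "cx", "cy" (pixels), "pose" (4x4, takes a point from camera to world coordinates); the wrist camera has in their place "T_tool_cam" (4x4, takes a point from camera to tool coordinates, whose origin is the TCP and whose axes are the tool frame's). Camera axes: x right, y up, looking along -z (the intrinsics and any distortion apply to the point x, -y, -z); pixel columns grow to the right and rows downward; lengths in m; the calibration is good to about 2 mm. A picture is of the moment at which its call begins: read the wrist's pose just before it. camera_params takes no time and is no camera call.
A pose or a line that the arm cannot do raises ctrl.MotionError and nothing moves.
- ctrl.sign_off(): hands the job in, once; it reports no verdict.
Readings, each from a call of its own:
- ctrl.current_t(): time.
- ctrl.current_q(): joint angles.
- ctrl.current_dq(): joint speeds.
- ctrl.current_effort(): joint torques, N m.
- ctrl.current_tool_pos(): TCP position.
- ctrl.current_eef_rot(): TCP orientation.
- ctrl.current_contact_force(): force on the tool from outside, world axes, zero at the start.
- ctrl.current_wrist_torque(): the same for the moment, N m.
- ctrl.current_grip_width(): opening from 0.0 (shut) to 1.0 (fully open).
Only numpy, scipy, OpenCV 4.12 (cv2) and the standard library are available. Lean on these libraries where they do the work, as an engineer would, in place of code of your own. Each camera call takes 0.05 s, during which the arm holds its last target.

## Working session

There is one attempt and no reset: what is moved stays moved. The work goes in short steps, each a Python script; the robot and the scene stay as the last script left them, time stands still between calls to the robot, and variables do not carry over. Pictures are saved under pics/ and viewed, and the job is handed in when it is done.

```bash
mkdir -p pics; ls; python3 - <<'E'
from bench import ctrl
import cv2, numpy as np
np.set_printoptions(precision=4,suppress=True)
for n in ["scene","top","wrist"]:
    p=ctrl.camera_params(n); print(n,p)
    if n=="wrist": print(ctrl.current_tool_pos(),ctrl.current_eef_rot())
    cv2.imwrite(f"pics/{n}0.png",ctrl.read_camera(n))
print(ctrl.current_t())
E
```

```text
pics
scene {'fx': 389.6328120874116, 'fy': 389.6328120874116, 'cx': 282.5477793698014, 'cy': 208.2443769888006, 'pose': array([[ 0.6117,  0.3118, -0.727 , -0.0508],
       [-0.7907,  0.2124, -0.5742, -0.6342],
       [-0.0247,  0.9261,  0.3765,  0.3999],
       [ 0.    ,  0.    ,  0.    ,  1.    ]])}
top {'fx': 407.3967842395849, 'fy': 407.3967842395849, 'cx': 279.5950850251864, 'cy': 211.6085276056035, 'pose': array([[ 0.0226,  0.9871, -0.1587,  0.4108],
       [-0.9996,  0.0253,  0.0151, -0.1325],
       [ 0.019 ,  0.1583,  0.9872,  0.9305],
       [ 0.    ,  0.    ,  0.    ,  1.    ]])}
wrist {'fx': 293.68306487237135, 'fy': 293.68306487237135, 'cx': 277.23440364854173, 'cy': 206.76603000279943, 'T_tool_cam': array([[ 1.    ,  0.0006,  0.0004, -0.0005],
       [ 0.0003,  0.2337, -0.9723, -0.2103],
       [-0.0007,  0.9723,  0.2337,  0.0656],
       [ 0.    ,  0.    ,  0.    ,  1.    ]])}
[ 0.2328 -0.5796  0.1751] [[ 0.3726 -0.0003  0.928 ]
 [-0.928   0.0011  0.3726]
 [-0.0011 -1.      0.0001]]
0.15
```

View pics/scene0.png

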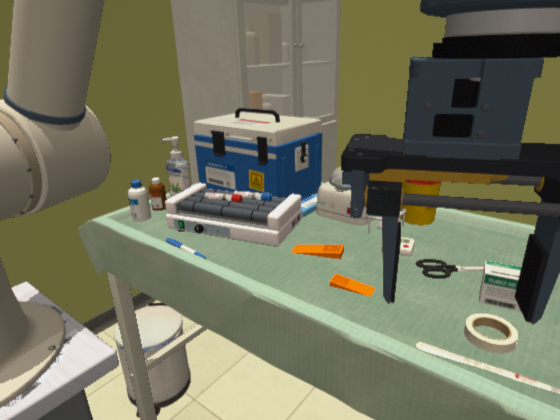

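View pics/top0.png

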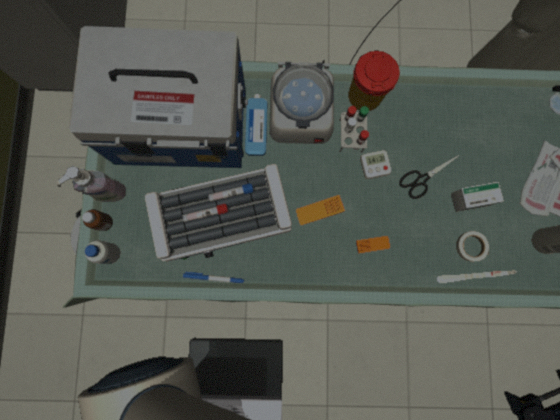

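View pics/wrist0.png

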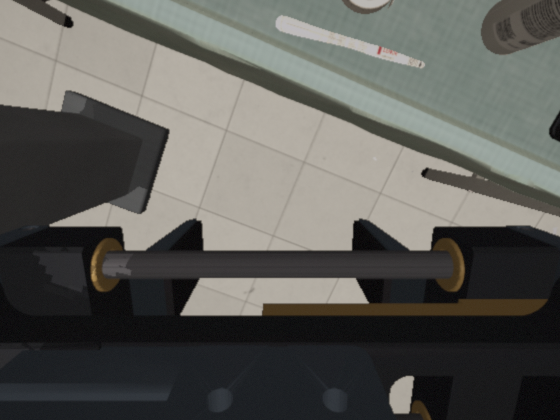

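The top view has two orange wedges: the large one at (320,209) and a small one at (373,244). In the scene view they are at (318,251) and (352,286). By the description I want the larger one, which lies nearest the mixer. Next I'll take a close crop and measure.

```bash
cat > h.py <<'E'
from bench import ctrl
import cv2, numpy as np
np.set_printoptions(precision=4,suppress=True)
def cam(n,tool=None):
    p=ctrl.camera_params(n)
    if n=="wrist":
        T=np.eye(4); pos,R=tool if tool else (ctrl.current_tool_pos(),ctrl.current_eef_rot())
        T[:3,:3]=R; T[:3,3]=pos
        P=T@p["T_tool_cam"]
    else: P=p["pose"]
    return dict(K=(p["fx"],p["fy"],p["cx"],p["cy"]),P=np.array(P))
def ray(c,uv):
    fx,fy,cx,cy=c["K"]; u,v=uv
    d=c["P"][:3,:3]@np.array([(u-cx)/fx,-(v-cy)/fy,-1.]); return c["P"][:3,3],d/np.linalg.norm(d)
def plane(c,uv,z):
    o,d=ray(c,uv); return o+d*(z-o[2])/d[2]
def proj(c,X):
    fx,fy,cx,cy=c["K"]; q=c["P"][:3,:3].T@(np.asarray(X)-c["P"][:3,3])
    return np.array([cx+fx*q[0]/-q[2], cy+fy*q[1]/q[2]])
def tri(c1,u1,c2,u2):
    o1,d1=ray(c1,u1);o2,d2=ray(c2,u2)
    s=np.linalg.lstsq(np.c_[d1,-d2],o2-o1,rcond=None)[0]
    a=o1+s[0]*d1;b=o2+s[1]*d2
    return (a+b)/2,np.linalg.norm(a-b)
def orange(im):
    h=cv2.cvtColor(im,cv2.COLOR_BGR2HSV); m=cv2.inRange(h,(5,150,100),(22,255,255))
    return m
E
python3 - <<'E'
from h import *
for n in ["top","scene"]:
    im=cv2.imread(f"pics/{n}0.png"); c=cam(n)
    cs,_=cv2.findContours(orange(im),cv2.RETR_EXTERNAL,cv2.CHAIN_APPROX_NONE)
    for k in cs:
        if cv2.contourArea(k)>150:
            r=cv2.minAreaRect(k); print(n,r,cv2.contourArea(k))
            if n=="top":
                for q in cv2.boxPoints(r): print(q,plane(c,q,0),plane(c,q,0.018))
im=cv2.imread("pics/top0.png")[150:290,130:410]; a=cv2.resize(im,None,fx=2.8,fy=2.8,interpolation=cv2.INTER_CUBIC)
cv2.imwrite("pics/topcrop.png",cv2.convertScaleAbs(a,alpha=1.5))
im=cv2.imread("pics/scene0.png")[170:310,150:390]; a=cv2.resize(im,None,fx=3.3,fy=3.3,interpolation=cv2.INTER_CUBIC)
cv2.imwrite("pics/scenecrop.png",a)
E
```

```text
top ((372.8243713378906, 243.94595336914062), (12.658721923828125, 31.893404006958008), 80.53767395019531) 360.5
[356.0541 240.3243] [ 0.4982 -0.3238  0.    ] [ 0.4965 -0.3201  0.018 ]
[387.5136 235.0811] [ 0.512  -0.3966  0.    ] [ 0.5101 -0.3915  0.018 ]
[389.5946 247.5676] [ 0.4834 -0.4008  0.    ] [ 0.482  -0.3956  0.018 ]
[358.1352 252.8108] [ 0.4697 -0.3283  0.    ] [ 0.4685 -0.3245  0.018 ]
top ((319.6000061035156, 209.8000030517578), (16.4438419342041, 46.16925048828125), 71.56505584716797) 703.5
[295.1 209.3] [ 0.5668 -0.1825  0.    ] [ 0.5637 -0.1816  0.018 ]
[338.9 194.7] [ 0.604  -0.2843  0.    ] [ 0.6002 -0.2814  0.018 ]
[344.1 210.3] [ 0.5673 -0.2964  0.    ] [ 0.5643 -0.2933  0.018 ]
[300.3 224.9] [ 0.5306 -0.1951  0.    ] [ 0.5283 -0.1939  0.018 ]
scene ((351.94305419921875, 284.701904296875), (44.79092788696289, 12.487167358398438), 15.751173973083496) 438.0
scene ((317.0, 251.5), (13.0, 52.0), 90.0) 472.0
scene ((430.84881591796875, 178.82225036621094), (122.03929138183594, 14.960688591003418), 3.066485643386841) 1157.5
```

View pics/topcrop.png

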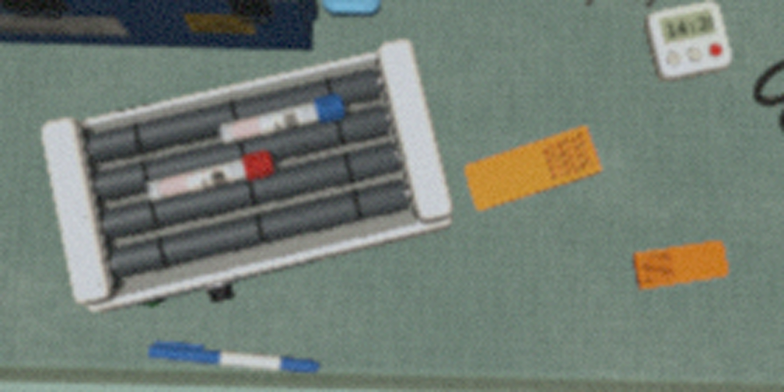

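View pics/scenecrop.png

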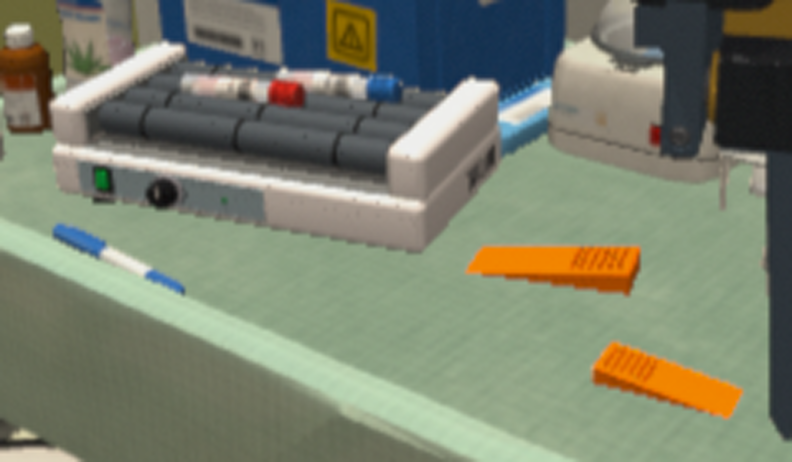

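The choice is clear: the larger light-orange wedge at top (320,209), crop (533,167), has its thin end towards the mixer. The small, darker one at (373,244) is a decoy. I'll move the wrist camera over it for a closer measurement.

```bash
cat >> h.py <<'E'
def R(th):
    c,s=np.cos(np.radians(th)),np.sin(np.radians(th))
    return np.array([[s,0,c],[-c,0,s],[0,-1,0]])
E
python3 - <<'E'
from h import *
import pickle
c=cam("top")
for uv in [(266.8,165),(277.2,164.5),(290.7,227),(279,229)]: print(plane(c,uv,0.084))
print(ctrl.ik([0.61,-0.33,0.2],R(107)))
ctrl.goto([0.61,-0.33,0.2],R(107))
t=(ctrl.current_tool_pos(),ctrl.current_eef_rot()); im=ctrl.read_camera("wrist"); cv2.imwrite("pics/w1.png",im)
t2=None
ctrl.move_l([0.55,-0.33,0.15],vel=0.2)
t2=(ctrl.current_tool_pos(),ctrl.current_eef_rot()); im=ctrl.read_camera("wrist"); cv2.imwrite("pics/w2.png",im)
pickle.dump((t,t2),open("poses.pkl","wb"))
cv2.imwrite("pics/scene1.png",ctrl.read_camera("scene"))
print(t,t2,ctrl.current_q(),ctrl.current_contact_force(),ctrl.current_t())
E
```

```text
[ 0.6473 -0.1158  0.084 ]
[ 0.6491 -0.138   0.084 ]
[ 0.5149 -0.1694  0.084 ]
[ 0.5101 -0.145   0.084 ]
[-33.3425  32.9822  64.3912  -0.      82.6266 -50.3425]
(array([ 0.6093, -0.331 ,  0.1999]), array([[ 0.9569, -0.0003, -0.2904],
       [ 0.2904, -0.0001,  0.9569],
       [-0.0003, -1.    , -0.    ]])) (array([ 0.5506, -0.3308,  0.1508]), array([[ 0.9567,  0.001 , -0.2912],
       [ 0.2912, -0.0006,  0.9567],
       [ 0.0008, -1.    , -0.0008]])) [-36.2794  30.9573  76.2429   0.0083  72.6664 -53.27  ] [0.7055 0.3845 0.7202] 2.5
```

View pics/w1.png

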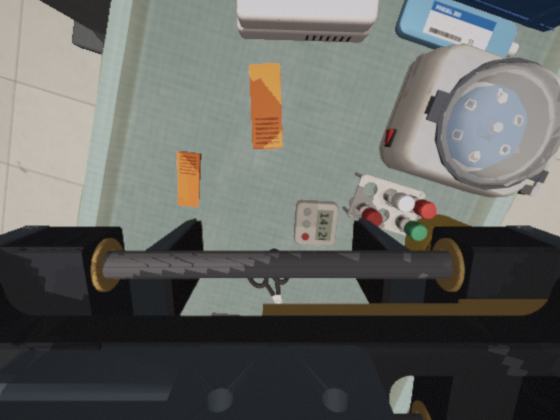

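View pics/w2.png

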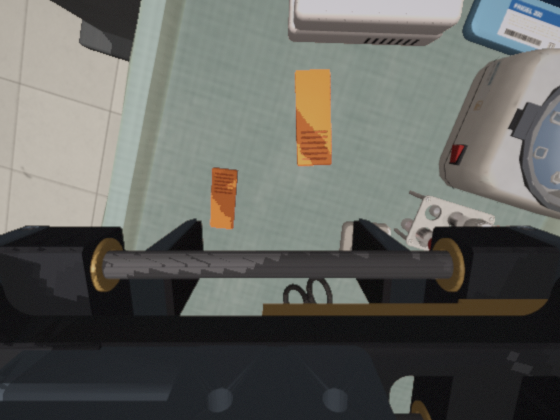

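View pics/scene1.png

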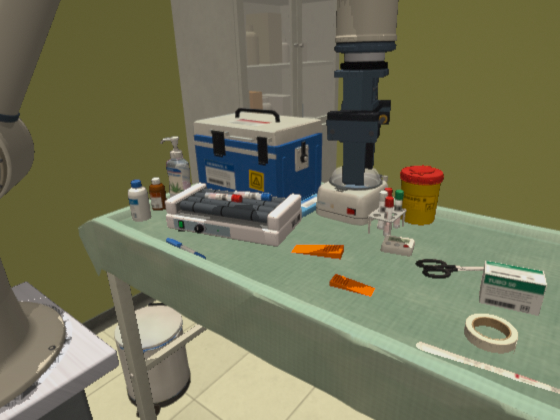

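w1 shows the shim with its thin end at (250–281, 63) and heel at (254–283, 148). The mixer's right end face spans columns 237–377 at rows 0–40. Next I'll fit corners and zoom on the mixer end.

```bash
python3 - <<'E'
from h import *
import pickle
T=pickle.load(open("poses.pkl","rb"))
cs_=[cam("wrist",t) for t in T]
ct=cam("top"); 
for i,(f,c) in enumerate([("w1",cs_[0]),("w2",cs_[1])]):
    im=cv2.imread(f"pics/{f}.png")
    h=cv2.cvtColor(im,cv2.COLOR_BGR2HSV); m=cv2.inRange(h,(3,140,60),(25,255,255)); m[210:]=0
    k=max(cv2.findContours(m,cv2.RETR_EXTERNAL,cv2.CHAIN_APPROX_NONE)[0],key=cv2.contourArea)
    q=cv2.approxPolyDP(k,4,True)[:,0]; print(f,cv2.contourArea(k),q.tolist())
    q=q[np.argsort(q[:,1])]
    b=cv2.boxPoints(cv2.minAreaRect(k)); b=b[np.argsort(b[:,1])]; print(b.tolist())
    thin=[plane(c,p,0.002) for p in b[:2]]; heel=[plane(c,p,0.018) for p in b[2:]]
    print("thin",thin,"heel",heel)
    tm,hm=np.mean(thin,0),np.mean(heel,0); d=tm-hm; print(tm,hm,np.linalg.norm(d[:2]),np.degrees(np.arctan2(d[1],d[0])))
    cr=im[0:60,225:485]; cv2.imwrite(f"pics/{f}c.png",cv2.resize(cr,None,fx=3,fy=3,interpolation=cv2.INTER_CUBIC))
im=cv2.imread("pics/scene1.png"); cv2.imwrite("pics/s1c.png",cv2.resize(im[180:270,160:360],None,fx=4,fy=4,interpolation=cv2.INTER_CUBIC))
im=cv2.imread("pics/top0.png"); cv2.imwrite("pics/t0c.png",cv2.convertScaleAbs(cv2.resize(im[155:265,140:300],None,fx=5,fy=5,interpolation=cv2.INTER_CUBIC),alpha=1.3))
E
cd pics; python3 -c "
import cv2,numpy as np
a=cv2.imread('w1c.png');b=cv2.imread('w2c.png');cv2.imwrite('wc.png',np.vstack([a,b]))"
```

```text
w1 2384.5 [[250, 65], [253, 147], [281, 147], [278, 64]]
[[278.76434326171875, 63.40127944946289], [248.9809112548828, 64.4649658203125], [281.76947021484375, 147.5439453125], [251.98602294921875, 148.60763549804688]]
thin [array([ 0.5659, -0.1806,  0.002 ]), array([ 0.5298, -0.1928,  0.002 ])] heel [array([ 0.6002, -0.28  ,  0.018 ]), array([ 0.5632, -0.2926,  0.018 ])]
[ 0.5478 -0.1867  0.002 ] [ 0.5817 -0.2863  0.018 ] 0.10515684079572954 108.77057738723761
w2 3110.5 [[296, 71], [297, 163], [329, 164], [328, 70]]
[[328.92254638671875, 69.6620864868164], [294.6834716796875, 70.27350616455078], [330.61810302734375, 164.61395263671875], [296.3790283203125, 165.22537231445312]]
thin [array([ 0.5664, -0.1808,  0.002 ]), array([ 0.5295, -0.1927,  0.002 ])] heel [array([ 0.6003, -0.2805,  0.018 ]), array([ 0.5625, -0.2927,  0.018 ])]
[ 0.5479 -0.1867  0.002 ] [ 0.5814 -0.2866  0.018 ] 0.10530364742200994 108.53849037414827
```

View pics/wc.png

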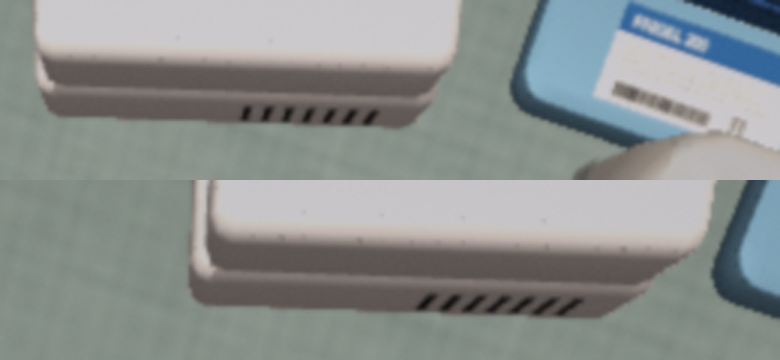

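View pics/s1c.png

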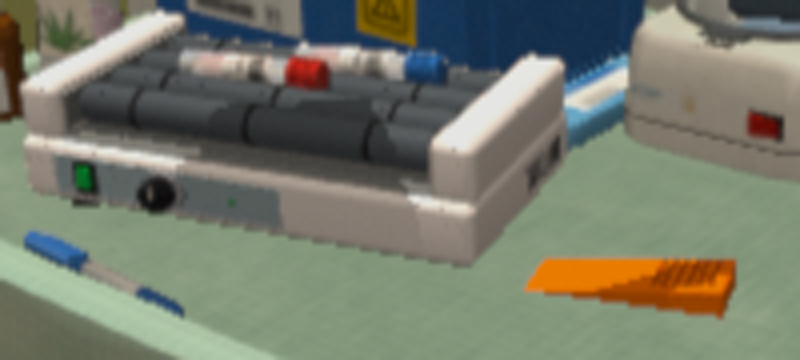

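View pics/t0c.png

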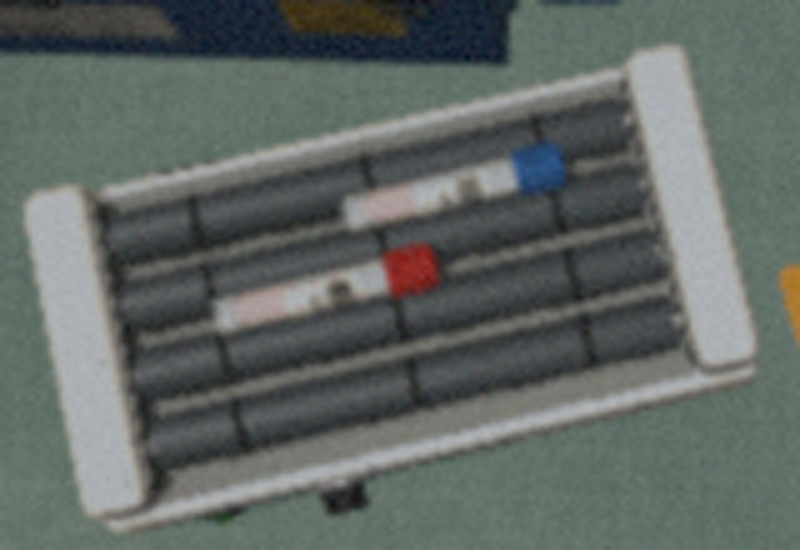

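```bash
python3 - <<'E'
from h import *
import pickle
T=pickle.load(open("poses.pkl","rb"))
c1,c2=[cam("wrist",t) for t in T]; ct=cam("top"); cs=cam("scene")
print("bottom edge z=.014")
for c,a,b in [(c1,(241.7,38),(360,42)),(c2,(291.7,41),(425,45.7))]:
    A,B=plane(c,a,.014),plane(c,b,.014); d=B-A; print(A,B,np.degrees(np.arctan2(d[1],d[0]))+90)
print("front bottom corner z .014"); print(plane(c1,(239.5,37.5),.014),plane(c2,(288.5,40),.014))
t=lambda x,y:(140+x/5,155+y/5); s=lambda x,y:(160+x/4,180+y/4)
print("top: housing front edge z=.05")
P=[plane(ct,t(*p),.05) for p in [(752,372),(118,524)]]; print(P); d=P[1]-P[0]; print(np.degrees(np.arctan2(d[1],d[0])))
print("cheek top outer right z=.084")
P=[plane(ct,t(*p),.084) for p in [(684,60),(753,350)]]; print(P); d=P[0]-P[1]; print(np.degrees(np.arctan2(d[1],d[0]))+90)
print("cheek front ends z=.084"); print([plane(ct,t(*p),.084) for p in [(730,368),(113,512)]])
print("scene near corner z .014",plane(cs,s(472,264),.014))
print("triangulate near right bottom corner scene/w1", tri(cs,s(470,264),c1,(239.5,37.5)), tri(cs,s(470,264),c2,(289,40.5)))
print("tri heel: scene heel top corners / w2", tri(cs,s(736,261),c2,(330.6,164.6)), tri(cs,s(724,292),c2,(296.4,165.2)))
E
```

```text
bottom edge z=.014
[ 0.5151 -0.169   0.014 ] [ 0.6547 -0.1313  0.014 ] 105.08091898033996
[ 0.5177 -0.1685  0.014 ] [ 0.6561 -0.1312  0.014 ] 105.07112223353053
front bottom corner z .014
[ 0.5124 -0.1692  0.014 ] [ 0.5142 -0.1686  0.014 ]
top: housing front edge z=.05
[array([ 0.5138, -0.1704,  0.05  ]), array([0.4418, 0.0995, 0.05  ])]
104.94629470135176
cheek top outer right z=.084
[array([ 0.6435, -0.1373,  0.084 ]), array([ 0.5191, -0.1691,  0.084 ])]
104.36434179681481
cheek front ends z=.084
[array([ 0.5113, -0.1597,  0.084 ]), array([0.4454, 0.0929, 0.084 ])]
scene near corner z .014 [ 0.5204 -0.1681  0.014 ]
triangulate near right bottom corner scene/w1 (array([ 0.5137, -0.1711,  0.0181]), np.float64(0.0019134361130203573)) (array([ 0.5153, -0.1702,  0.017 ]), np.float64(0.0011581959463486237))
tri heel: scene heel top corners / w2 (array([ 0.6012, -0.281 ,  0.015 ]), np.float64(0.0011165089689608742)) (array([ 0.5635, -0.2941,  0.0174]), np.float64(0.003330611829735579))
```

The mixer's yaw is 105°. The foot is at about (0.528,-0.138) and the test corner at about (0.532,-0.150). The shim axis, at 108.7°, points within 1° of the foot, and the heel is at about (0.582,-0.288). A straight push will do.

```bash
python3 - <<'E'
from h import *
import pickle
heel=np.array([0.582,-0.2885]); foot=np.array([0.5282,-0.1375])
v=foot-heel; L=np.linalg.norm(v); d=v/L; th=np.degrees(np.arctan2(d[1],d[0])); print("dist",L,"ang",th)
ori=R(108.9)
ctrl.command_gripper(0.10)
p=heel-d*0.041
ctrl.goto([*p,0.09],ori)
ctrl.move_l([*p,0.0075],vel=0.08,contact_N=5)
ctrl.sleep(0.3)
f=[ctrl.current_contact_force() for _ in range(3)]; print(ctrl.current_tool_pos(),f,ctrl.current_grip_width())
cv2.imwrite("pics/s2.png",ctrl.read_camera("scene"));t=(ctrl.current_tool_pos(),ctrl.current_eef_rot());cv2.imwrite("pics/w3.png",ctrl.read_camera("wrist"))
cv2.imwrite("pics/t2.png",ctrl.read_camera("top"))
pickle.dump(t,open("p3.pkl","wb"))
print(ctrl.current_t())
a=cv2.imread("pics/s2.png")[160:310,140:400];b=cv2.imread("pics/t2.png")[140:290,140:400]
cv2.imwrite("pics/st2.png",cv2.resize(np.hstack([a,b]),None,fx=1.5,fy=1.5,interpolation=cv2.INTER_CUBIC))
E
```

```text
dist 0.16029797253864436 ang 109.61054567638762
[ 0.5959 -0.3272  0.0078] [array([-0.1294, -0.0564, -0.3002]), array([-0.1294, -0.0564, -0.3002]), array([-0.1294, -0.0564, -0.3002])] 0.10412782643443003
5.8167
```

View pics/st2.png

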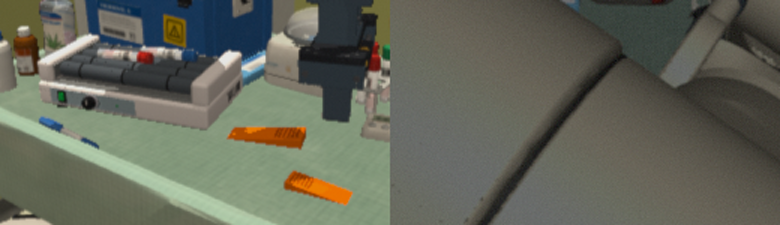

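View pics/w3.png

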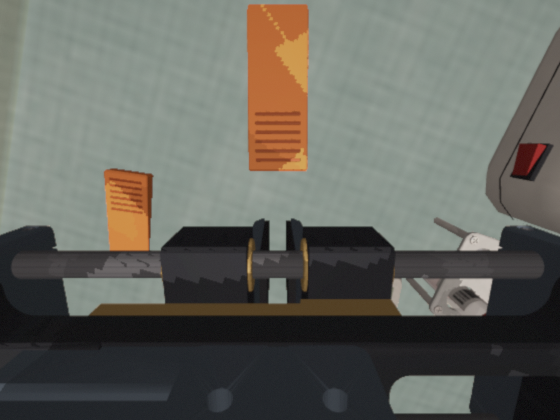

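The fingers (columns 253–303) line up behind the heel (249–307, row 170), and the shim axis is parallel to the tool. Pushing to about 10 mm short of the foot.

```bash
python3 - <<'E'
from h import *
heel=np.array([0.582,-0.2885]); foot=np.array([0.5282,-0.1375])
v=foot-heel; d=v/np.linalg.norm(v)
p=foot-d*(0.095+0.016)
r=ctrl.move_l([*p,0.0075],vel=0.04,contact_N=3)
f=ctrl.current_contact_force()
print(r,p,ctrl.current_tool_pos(),f)
t=(ctrl.current_tool_pos(),ctrl.current_eef_rot());im=ctrl.read_camera("wrist");cv2.imwrite("pics/w4.png",im)
s=ctrl.read_camera("scene");cv2.imwrite("pics/s4.png",s)
print(ctrl.current_t())
cv2.imwrite("pics/s4c.png",cv2.resize(s[180:290,160:360],None,fx=4,fy=4,interpolation=cv2.INTER_CUBIC))
c=cam("wrist",t); cs=cam("scene")
print("foot proj wrist",proj(c,[*foot,.007]),"scene",proj(cs,[*foot,.007]))
for uv in [(249,170),(307,170)]: print(uv,plane(c,uv,.018))
E
```

```text
False [ 0.5655 -0.2421] [ 0.5655 -0.2422  0.0075] [0.0731 0.2112 0.5372]
8.325
foot proj wrist [274.6962  65.8803] scene [269.3489 243.7268]
(249, 170) [ 0.5335 -0.2071  0.018 ]
(307, 170) [ 0.5708 -0.1944  0.018 ]
```

View pics/s4c.png

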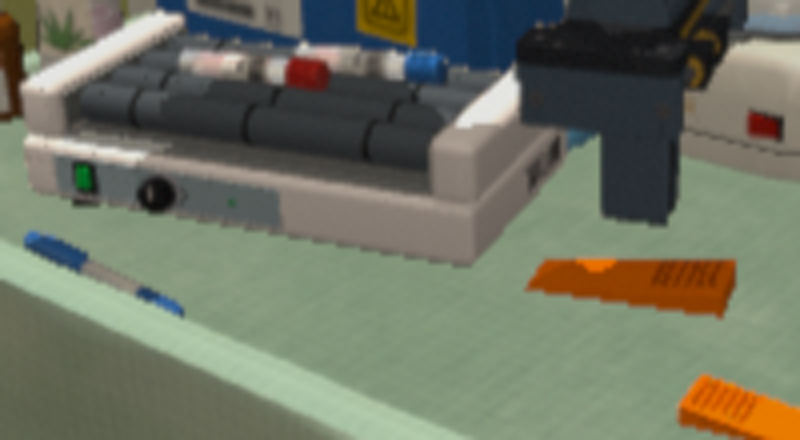

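View pics/w4.png

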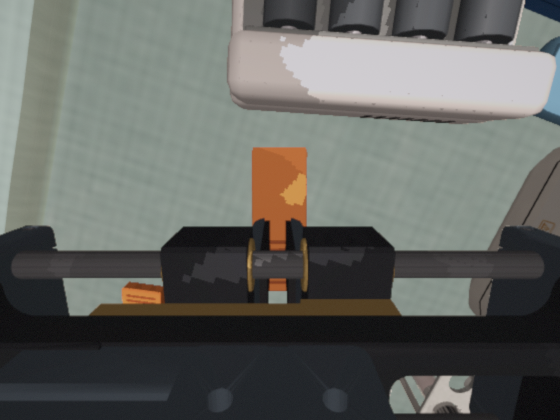

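The shim has not moved, and the fingers seem to be above it even though the TCP reads z=0.0075. I'll check where the fingertips really are.

```bash
python3 - <<'E'
from h import *
cs=cam("scene")
p=ctrl.current_tool_pos(); print(p,ctrl.current_q(),ctrl.current_contact_force(),ctrl.current_grip_width())
im=cv2.imread("pics/s4.png")
for z in [0,0.02,0.04,0.06]:
    q=proj(cs,[p[0],p[1],z]); print(z,q)
q=proj(cs,p); cv2.drawMarker(im,tuple(int(round(x)) for x in q),(255,0,255),cv2.MARKER_CROSS,8,1)
cv2.imwrite("pics/s4m.png",cv2.resize(im[100:310,200:420],None,fx=2.7,fy=2.7,interpolation=cv2.INTER_CUBIC))
E
```

```text
[ 0.5655 -0.2421  0.0075] [-28.7422  38.7525  87.7848  -0.0009  53.4636 -47.6364] [ 0.401  -0.1679  0.3239] 0.10049789791575786
0 [318.8647 253.119 ]
0.02 [318.9644 244.6908]
0.04 [319.0659 236.1056]
0.06 [319.1694 227.359 ]
```

View pics/s4m.png

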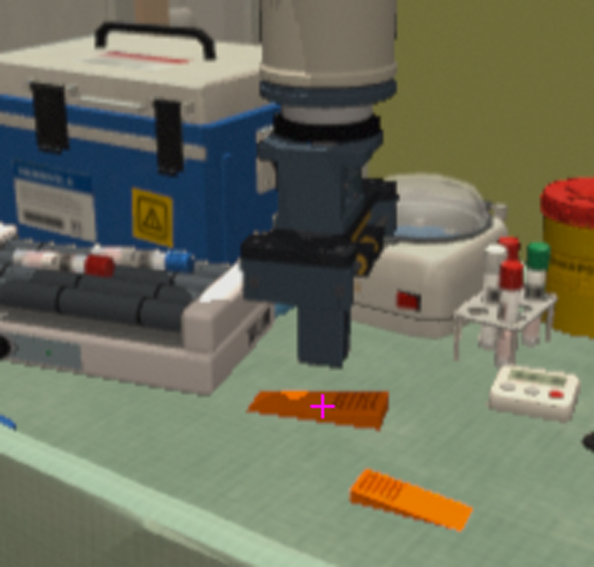

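The cross marks where the reported TCP should be, (319,250). The visible fingertips end at about (320,235), which is some 30–35 mm higher. So the tips passed over the shim without touching it, and the real tips are short of the nominal TCP. I'll back off and measure the true tip height by touching the bare table gently.

```bash
python3 - <<'E'
from h import *
heel=np.array([0.582,-0.2885]); foot=np.array([0.5282,-0.1375])
v=foot-heel; d=v/np.linalg.norm(v)
b=heel-d*0.046
ctrl.move_l([*(foot-d*.111),0.03],vel=0.15)
ctrl.move_l([*b,0.03],vel=0.2)
ctrl.move_l([*b,0.0],vel=0.08,contact_N=4)
ctrl.sleep(0.1)
print(ctrl.current_tool_pos(),ctrl.current_contact_force())
r=ctrl.move_l([*b,-0.05],vel=0.015,contact_N=2.5)
print(r,ctrl.current_tool_pos(),ctrl.current_contact_force(),ctrl.current_t())
s=ctrl.read_camera("scene");cv2.imwrite("pics/s5.png",s)
t=(ctrl.current_tool_pos(),ctrl.current_eef_rot());im=ctrl.read_camera("wrist");cv2.imwrite("pics/w5.png",im)
cv2.imwrite("pics/s5c.png",cv2.resize(s[130:310,160:400],None,fx=3.3,fy=3.3,interpolation=cv2.INTER_CUBIC))
E
```

```text
[ 0.5976 -0.3319  0.0003] [-0.1181  0.1831 -0.6695]
True [ 0.5974 -0.3318 -0.038 ] [-0.6729  0.7491  7.78  ] 12.125
```

View pics/s5c.png

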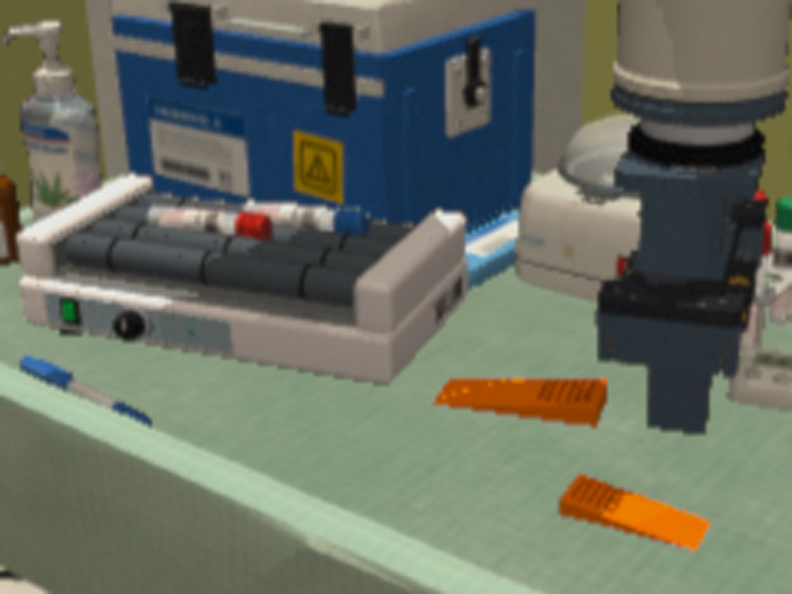

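View pics/w5.png

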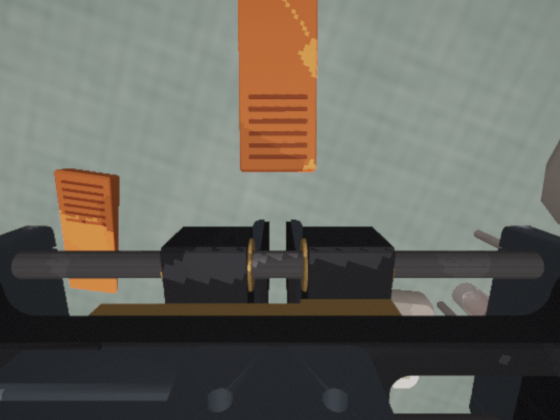

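Touch shows the tips reach the table at reported z=-0.037, so the true tips sit about 37 mm above the nominal TCP. I'll use that offset from here, and redo the push.

```bash
cat >> h.py <<'E'
DZ=-0.0372  # reported TCP z when tips touch table
heel0=np.array([0.582,-0.2885]); foot=np.array([0.5282,-0.1375])
d=(foot-heel0)/np.linalg.norm(foot-heel0)
E
python3 - <<'E'
from h import *
b=heel0-d*0.046
ctrl.move_l([*b,DZ+0.007],vel=0.05); ctrl.sleep(0.1)
print(ctrl.current_tool_pos(),ctrl.current_contact_force())
p=foot-d*(0.095+0.016)
r=ctrl.move_l([*p,DZ+0.007],vel=0.04,contact_N=3)
f=ctrl.current_contact_force()
print(r,p,ctrl.current_tool_pos(),f)
t=(ctrl.current_tool_pos(),ctrl.current_eef_rot());im=ctrl.read_camera("wrist");cv2.imwrite("pics/w6.png",im)
s=ctrl.read_camera("scene");cv2.imwrite("pics/s6.png",s)
print(ctrl.current_t())
cv2.imwrite("pics/s6c.png",cv2.resize(s[130:310,160:400],None,fx=3.3,fy=3.3,interpolation=cv2.INTER_CUBIC))
c=cam("wrist",t)
print("foot proj",proj(c,[*foot,.007]),"heel pred",proj(c,[*(foot-d*.095),.018]))
E
```

```text
[ 0.5974 -0.3318 -0.0303] [-0.1315 -0.3274 -0.8141]
False [ 0.5655 -0.2421] [ 0.5655 -0.2421 -0.0302] [ 0.2477 -0.7049  0.8929]
15.275
foot proj [274.0752  49.6132] heel pred [276.4321 224.9439]
```

View pics/s6c.png

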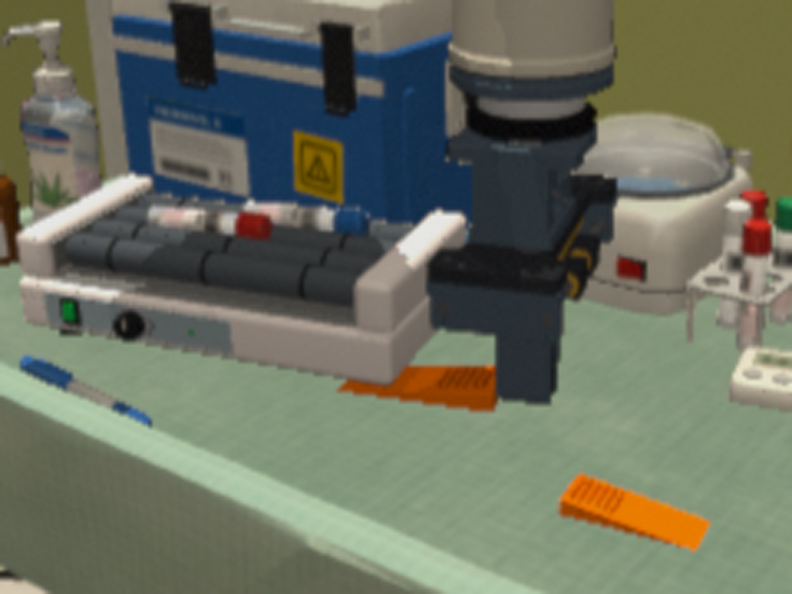

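View pics/w6.png

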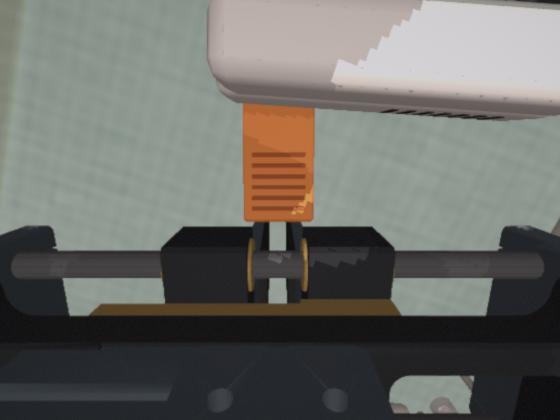

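The shim now slides straight: heel at row 220, columns 245–313, with the thin end under the cheek. Slow final push with a force stop.

```bash
python3 - <<'E'
from h import *
z=DZ+0.007
p0=ctrl.current_tool_pos()
r=ctrl.move_l([*(foot-d*(0.105)),z],vel=0.015,contact_N=4)
print(r,ctrl.current_tool_pos(),ctrl.current_contact_force())
if not r:
    ctrl.sleep(0.15); print(ctrl.current_contact_force())
    r=ctrl.move_l([*(foot-d*(0.085)),z],vel=0.005,contact_N=5)
    print(r,ctrl.current_tool_pos(),ctrl.current_contact_force())
ctrl.sleep(0.2); f=ctrl.current_contact_force(); q=ctrl.current_tool_pos()
print(q,f,"along",f[:2]@d,"tcp-foot",np.linalg.norm(foot-q[:2]))
t=(q,ctrl.current_eef_rot());im=ctrl.read_camera("wrist");cv2.imwrite("pics/w7.png",im)
s=ctrl.read_camera("scene");cv2.imwrite("pics/s7.png",s)
print(ctrl.current_t())
a=s[180:270,160:320]; b=cv2.imread("pics/s0x.png") 
s6=cv2.imread("pics/s6.png")[180:270,160:320]
cv2.imwrite("pics/s7c.png",cv2.resize(np.vstack([s6,a]),None,fx=3.3,fy=3.3,interpolation=cv2.INTER_CUBIC))
E
```

```text
False [ 0.5634 -0.2363 -0.0302] [ 0.5233 -0.7257 -0.4306]
[0.1615 0.5606 0.1815]
True [ 0.563  -0.2348 -0.0303] [ 1.053  -1.5375  0.6891]
[ 0.563  -0.2349 -0.0305] [ 0.2013 -0.4651  0.9871] along -0.5057155549004947 tcp-foot 0.10339017671640921
17.3917[ WARN:0@3.509] global loadsave.cpp:275 findDecoder imread_('pics/s0x.png'): can't open/read file: check file path/integrity
```

View pics/s7c.png

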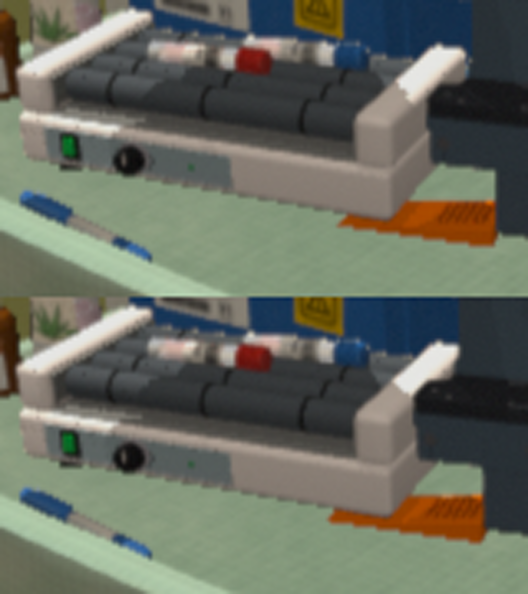

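View pics/w7.png

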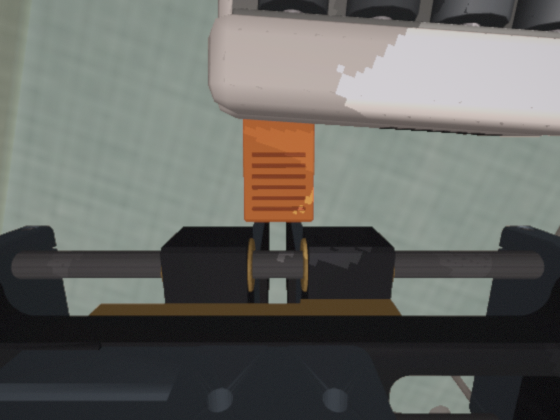

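The force stop fired on a transient: the settled force is only about 0.5 N. I'll continue in 1 mm steps and read the settled force at each one.

```bash
python3 - <<'E'
from h import *
z=DZ+0.007
D=0.1034
for i in range(14):
    D-=0.001
    r=ctrl.move_l([*(foot-d*D),z],vel=0.008,contact_N=6)
    f0=ctrl.current_contact_force(); ctrl.sleep(0.1)
    f=np.mean([ctrl.current_contact_force()],0); q=ctrl.current_tool_pos()
    F=-f[:2]@d
    print(i,r,"cmd %.4f act %.4f F0 %.2f F %.2f fz %.2f"%(D,(foot-q[:2])@d,-f0[:2]@d,F,f[2]))
    if F>4.2: break
s=ctrl.read_camera("scene");cv2.imwrite("pics/s8.png",s)
t=(ctrl.current_tool_pos(),ctrl.current_eef_rot());im=ctrl.read_camera("wrist");cv2.imwrite("pics/w8.png",im)
print(ctrl.current_t())
cv2.imwrite("pics/s8c.png",cv2.resize(np.vstack([cv2.imread("pics/s7.png")[180:270,160:320],s[180:270,160:320]]),None,fx=3.3,fy=3.3,interpolation=cv2.INTER_CUBIC))
E
```

```text
0 True cmd 0.1024 act 0.1032 F0 2.27 F 2.34 fz 0.88
1 True cmd 0.1014 act 0.1029 F0 1.48 F 0.59 fz 0.54
2 True cmd 0.1004 act 0.1028 F0 3.16 F 1.57 fz 0.86
3 True cmd 0.0994 act 0.1028 F0 1.67 F 3.07 fz 1.51
4 True cmd 0.0984 act 0.1028 F0 2.34 F 1.09 fz 0.44
5 True cmd 0.0974 act 0.1029 F0 2.03 F 1.61 fz 1.44
6 True cmd 0.0964 act 0.1029 F0 1.92 F 2.03 fz 1.08
7 True cmd 0.0954 act 0.1030 F0 1.14 F 1.51 fz 0.59
8 True cmd 0.0944 act 0.1030 F0 1.64 F 2.02 fz 1.96
9 True cmd 0.0934 act 0.1030 F0 1.96 F 1.62 fz 2.00
10 True cmd 0.0924 act 0.1031 F0 2.32 F 0.73 fz 0.88
11 True cmd 0.0914 act 0.1031 F0 1.57 F 2.09 fz 1.64
12 True cmd 0.0904 act 0.1032 F0 1.47 F 0.93 fz 2.35
13 True cmd 0.0894 act 0.1032 F0 2.94 F 1.01 fz 1.30
23.425
```

View pics/s8c.png

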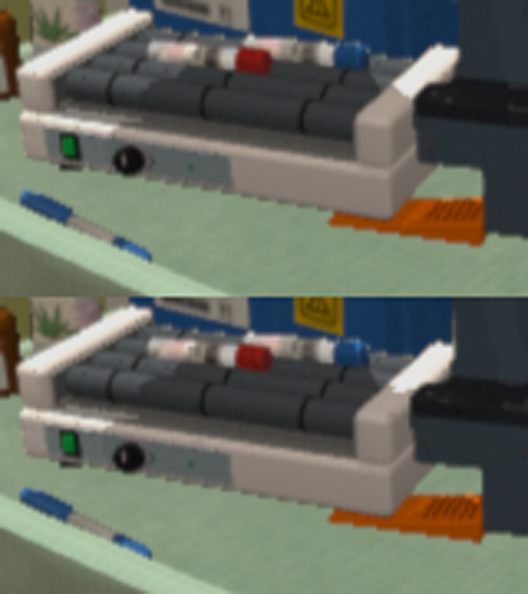

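View pics/w8.png

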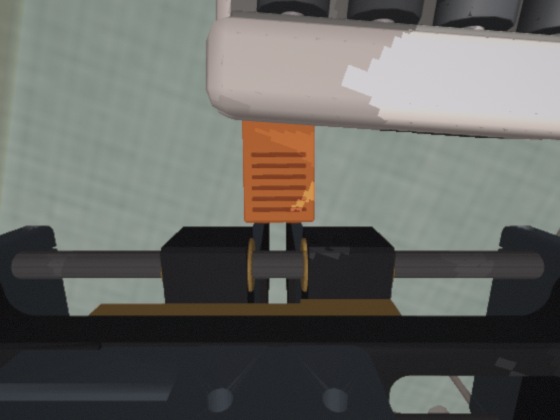

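The stops are real contact. The 6 N threshold trips straight away, the arm relaxes, and the shim stays put with the heel at about 87 mm, matching the predicted first contact. I'll make small position steps without the stop, so the push is sustained and its settled force can be read.

```bash
python3 - <<'E'
from h import *
z=DZ+0.007
D=(foot-ctrl.current_tool_pos()[:2])@d; print(D,ctrl.current_tool_pos())
for i in range(9):
    D-=0.0005
    ctrl.move_l([*(foot-d*D),z],vel=0.005)
    F0=-ctrl.current_contact_force()[:2]@d; Fs=[]
    for k in range(4):
        ctrl.sleep(0.03); f=ctrl.current_contact_force(); Fs.append(-f[:2]@d)
    q=ctrl.current_tool_pos()
    print(i,"cmd %.4f act %.4f F0 %.2f"%(D,(foot-q[:2])@d,F0),np.array(Fs),"fz %.2f"%f[2])
    if np.mean(Fs)>5: break
s=ctrl.read_camera("scene");cv2.imwrite("pics/s9.png",s)
im=ctrl.read_camera("wrist");cv2.imwrite("pics/w9.png",im)
print(ctrl.current_t())
cv2.imwrite("pics/s9c.png",cv2.resize(np.vstack([cv2.imread("pics/s6.png")[180:270,160:320],s[180:270,160:320]]),None,fx=3.3,fy=3.3,interpolation=cv2.INTER_CUBIC))
E
```

```text
0.1032537727487478 [ 0.5635 -0.2345 -0.0319]
0 cmd 0.1028 act 0.1029 F0 4.78 [4.9999 4.1917 4.9349 4.219 ] fz -3.13
1 cmd 0.1023 act 0.1029 F0 7.51 [7.1011 7.854  7.2052 8.0767] fz -3.27
24.575
```

View pics/s9c.png

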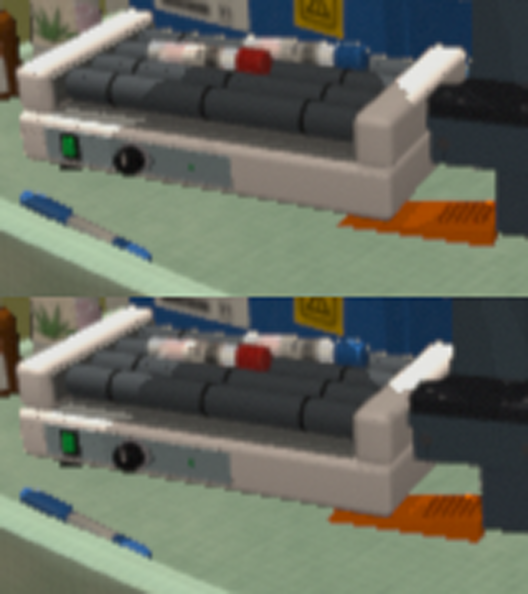

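View pics/w9.png

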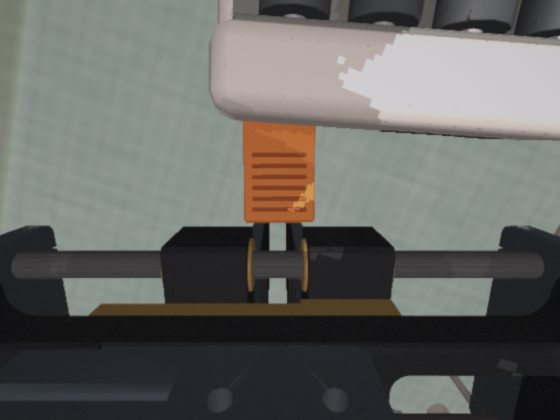

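The shim took a sustained 7.5 N or so with no further travel and the mixer stayed put, so it is wedged tight. Now I'll back straight off, check, shut the fingers and go above the test corner.

```bash
python3 - <<'E'
from h import *
z=DZ+0.007
ctrl.move_l([*(foot-d*0.135),z],vel=0.08)
s=ctrl.read_camera("scene");cv2.imwrite("pics/s10.png",s)
ctrl.move_l([*(foot-d*0.135),0.113],vel=0.2)
ctrl.command_gripper(0.0)
m=np.radians(105); my=np.array([np.cos(m),np.sin(m)]); mx=np.array([np.sin(m),-np.cos(m)])
C=foot-27e-3*my-23e-3*mx; tp=C+23e-3*mx+14e-3*my; print("C",C,"tp",tp)
ctrl.goto([*(tp-0.07*my),0.113],R(105))
t=(ctrl.current_tool_pos(),ctrl.current_eef_rot());im=ctrl.read_camera("wrist");cv2.imwrite("pics/w10.png",im)
import pickle; pickle.dump(t,open("p10.pkl","wb"))
print(t[0],ctrl.current_grip_width(),ctrl.current_contact_force(),ctrl.current_t())
c=cam("wrist",t)
print("test pt proj",proj(c,[*tp,.084]),"foot",proj(c,[*foot,.007]))
cv2.imwrite("pics/s10c.png",cv2.resize(s[150:290,160:360],None,fx=3.8,fy=3.8,interpolation=cv2.INTER_CUBIC))
E
```

```text
C [ 0.513  -0.1695] tp [ 0.5316 -0.1501]
[ 0.5492 -0.2167  0.113 ] 0.004272375740555069 [-0.6029 -0.494   0.0188] 26.7667
test pt proj [277.3231 132.1946] foot [277.3526 120.2765]
```

View pics/s10c.png

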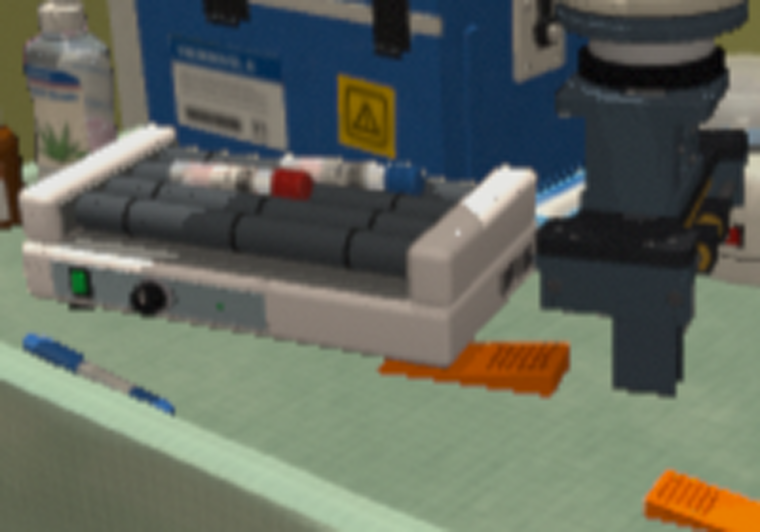

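View pics/w10.png

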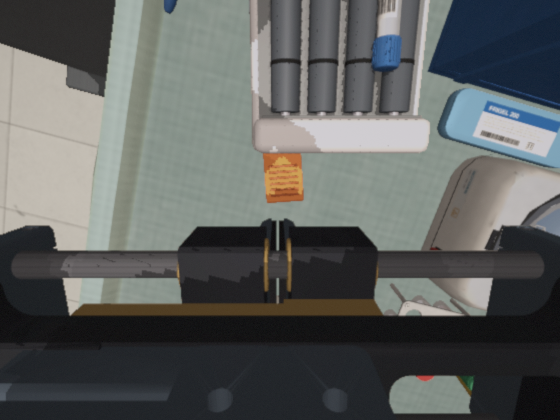

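Released. The shim stays in place under the near right corner (heel at wrist (264–303, 201)) and the mixer is level with both tubes on. The projected test point (277,132) falls in the middle of the cheek top. Pressing.

```bash
python3 - <<'E'
from h import *
tp=np.array([0.5316,-0.1501])
ctrl.move_l([*tp,0.113],vel=0.1)
zc=DZ+0.084
ctrl.move_l([*tp,zc+0.008],vel=0.06); ctrl.sleep(0.2)
f0=ctrl.current_contact_force(); print("free",f0)
r=ctrl.move_l([*tp,zc-0.006],vel=0.008,contact_N=3)
ctrl.sleep(0.1); q=ctrl.current_tool_pos(); print(r,q,ctrl.current_contact_force())
if r:
    z=q[2]
    for i in range(14):
        z-=0.0003
        ctrl.move_l([*tp,z],vel=0.006)
        Fs=[]
        for k in range(4):
            ctrl.sleep(0.03); Fs.append(ctrl.current_contact_force())
        f=np.mean(Fs,0); print(i,"z %.4f act %.4f"%(z,ctrl.current_tool_pos()[2]),f)
        if f[2]-f0[2]>9: break
s=ctrl.read_camera("scene");cv2.imwrite("pics/s11.png",s)
im=ctrl.read_camera("wrist");cv2.imwrite("pics/w11.png",im)
print(ctrl.current_contact_force(),ctrl.current_tool_pos(),ctrl.current_t())
cv2.imwrite("pics/s11c.png",cv2.resize(s[150:290,160:360],None,fx=3.8,fy=3.8,interpolation=cv2.INTER_CUBIC))
E
```

```text
free [-0.4371  0.2334  0.3581]
True [ 0.5316 -0.1501  0.0459] [-1.3433 -0.612   8.0753]
0 z 0.0456 act 0.0459 [-2.5625  0.8002  8.1362]
1 z 0.0453 act 0.0458 [-4.236   0.8667 12.8257]
[-4.0212  0.9056 13.1923] [ 0.5316 -0.1501  0.0458] 31.0
```

View pics/s11c.png

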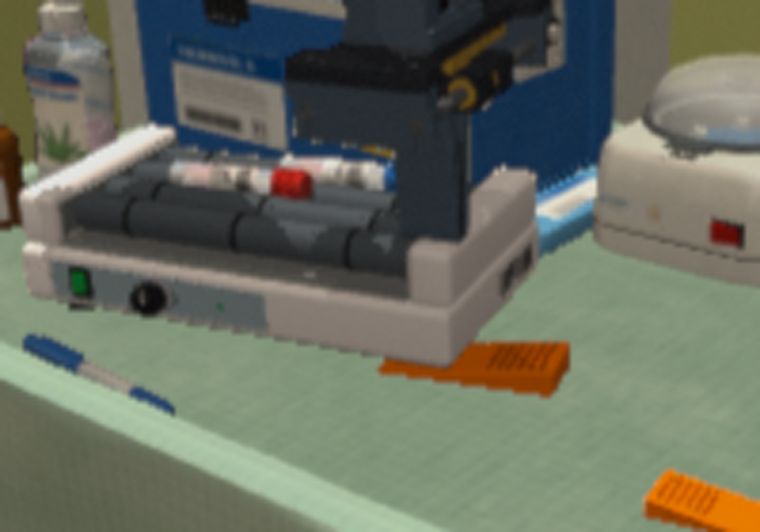

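View pics/w11.png

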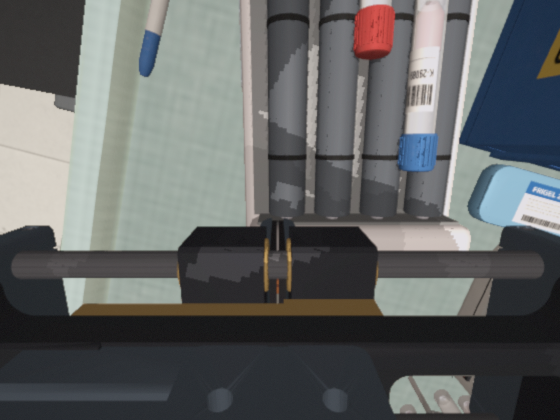

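Under 13 N the cheek top stayed put (z 0.0459 → 0.0458), so it no longer rocks. I'll ease off to about 10 N and check where the tip lands on the cheek.

```bash
python3 - <<'E'
from h import *
tp=np.array([0.5316,-0.1501]); f0=0.36
z=0.0453; hist=[]
for dz in [0.00018,0.0001,0.0001,0.0001]:
    z+=dz
    ctrl.move_l([*tp,z],vel=0.006)
    Fs=[]
    for k in range(6):
        ctrl.sleep(0.05); Fs.append(ctrl.current_contact_force())
    f=np.mean(Fs,0); print("z %.5f"%z,f,ctrl.current_tool_pos()[2])
    if f[2]-f0<10.8: break
Fs=[]
for k in range(10):
    ctrl.sleep(0.1); Fs.append(ctrl.current_contact_force())
print("hold",np.mean(Fs,0),np.min(Fs,0),np.max(Fs,0),ctrl.current_tool_pos(),ctrl.current_t())
s=ctrl.read_camera("scene")
cs=cam("scene")
my=np.array([-.2588,.9659]);mx=np.array([.9659,.2588]);C=np.array([.513,-.1695])
for a,b in [(0,0),(0,28),(150,0),(150,28),(23,14)]:
    u=proj(cs,[*(C+a*1e-3*mx+b*1e-3*my),.084]); print(a,b,u)
    cv2.circle(s,tuple(int(round(v)) for v in u),1,(255,0,255),-1)
# tip footprint corners 27(mx)x32(my)
for a in(-13.5,13.5):
    for b in (-16,16):
        u=proj(cs,[*(tp+a*1e-3*mx+b*1e-3*my),.084]); cv2.circle(s,tuple(int(round(v)) for v in u),0,(0,255,0),-1)
cv2.imwrite("pics/s12c.png",cv2.resize(s[180:260,230:330],None,fx=7,fy=7,interpolation=cv2.INTER_NEAREST))
cv2.imwrite("pics/t12.png",ctrl.read_camera("top"))
E
```

```text
z 0.04548 [-3.1437  0.8004 10.5107] 0.04587699410827837
hold [-3.0138  0.9219 10.3284] [-3.9645  0.4492  9.3374] [-2.4247  1.8006 11.3631] [ 0.5316 -0.1501  0.0459] 32.55
0 0 [275.2879 217.0606]
0 28 [262.8984 215.264 ]
150 0 [300.739  193.2956]
150 28 [289.7635 192.0058]
23 14 [273.5943 212.077 ]
```

View pics/s12c.png

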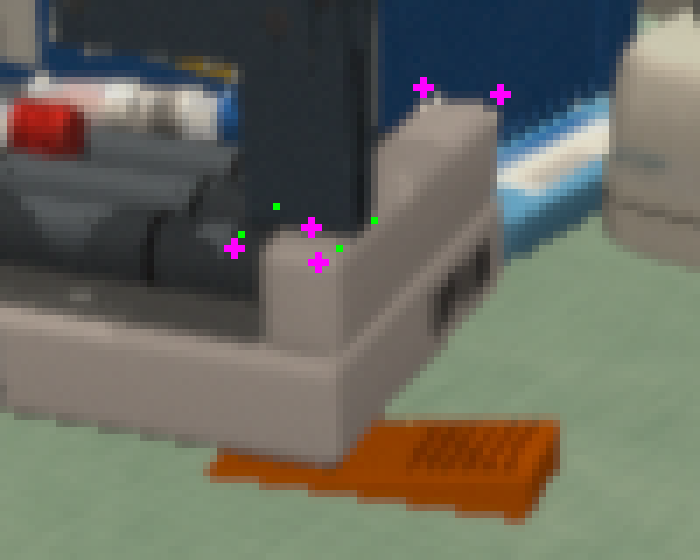

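The hold is steady at about 10 N. The tip footprint lies on the cheek top: the cheek's front end is set back about 10 mm from the panel, which explains the marker gap at the front. The shim and tubes are unchanged. Handing in.

```bash
python3 - <<'E'
from h import *
a=cv2.imread("pics/s10.png").astype(int)[180:262,160:258]; b=cv2.imread("pics/s11.png").astype(int)[180:262,160:258]; o=cv2.imread("pics/scene1.png").astype(int)[180:262,160:258]
sh=cv2.phaseCorrelate(np.float32(o.mean(2))[30:,:],np.float32(b.mean(2))[30:,:]); print(sh)
print(ctrl.current_contact_force(),ctrl.current_t())
ctrl.sign_off()
E
```

```text
((0.005165247383686733, -0.006632809005395757), 0.8695291328430176)
[-3.3571  1.0899 10.063 ] 32.65
the job is handed in; nothing more can be done
```

I pushed the large orange shim thin end first under the bare near right foot, let go of it, and handed in at 32.65 s while pressing the test corner at about 10 N.

**Wedging:** the shim took a sustained push of about 7.5 N without moving further. After I backed off it stayed in place. The mixer looked level, and both tubes were still on it.

**Press:** the cheek top moved only about 0.1 mm under up to 13 N; the bare foot alone would have dropped at 4 to 8 N. I then eased off to a steady hold of about 10 N (9.3 to 11.4 N), with about 3 N sideways.

**Mixer position:** comparing the scene pictures of its left part before the push and during the press showed a shift of less than 0.01 pixel. The marker and timer were not touched.

**What disagreed:**
- **Fingertip height:** the real fingertips end about 37 mm short of the stated TCP. My first push passed over the shim without touching it. I found the offset by touching the table, at about 8 N, and corrected for it.
- **Force stop:** it tripped repeatedly at first contact with the foot, so I did the final wedging in small position steps instead.
- **Camera agreement:** the views differed by a few millimetres on where the mixer is (up to about 7 mm for the scene camera at the near corner), so the press point could be about 3 mm off.

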